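Make up two cheese gift boxes

ROBOT

A 7-joint arm with a two-finger parallel gripper is mounted at the origin on the work surface. World frame = base frame: x ahead of the robot, y to its left, z up, the work surface at z = 0. Lengths are in m, angles in rad, forces in N, time in s.
With the tool pointing down it reaches from about 0.4 to 0.85 m from the base axis. Payload 10.4 kg.
Tool frame: the origin (TCP) lies on the centre line of the jaws, within the pads' length; the fingertips stand r.tip_extent ahead of it and the grasp point (between the pads) lies 3 mm ahead of it (r.tip_extent is the distance from the TCP to the fingertips, in m); z points along the fingers, y is the direction in which the jaws open and shut (so a half turn about z gives the same grasp; the last joint's range is limited). The gripper opens to 87 mm and grips with 3 to 60 N. Pads are 19 mm wide; open, the fingers measure 117 mm over their backs; the gripper's body (75 mm by 190 mm) begins 51 mm behind the grasp point.
Start: joints at [1.194, 0.332, -0.065, 1.46, 0.022, 1.35, -0.088], TCP at [0.217, -0.586, 0.245] pointing down, gripper open.
Joint ranges: [-2.6, 2.6], [-0.5, 2.12], [-1.47, 1.34], [0.16, 2.42], [-1.27, 4.41], [0.06, 2.06], [-2.6, 2.6]. Speed limits (rad/s): [2.22, 2.22, 2.79, 2.79, 3.14, 3.14, 3.14].

INTERFACE

Orientations are given as a unit quaternion [x, y, z, w].
In Python, from bench import r gives the robot as it stands. The module is installed in compiled form; this text tells all that it offers.
- The arm moves only by the shell command python3 -m jog 'ROWS' [FORCE]. ROWS is JSON, a list of rows, each a list of 5 numbers: the shift along the tool's x, y, z in cm, then the turn about the tool's z in rad, then the closure, from 0 (fully open) to 1 (shut). A call has exactly 10 rows; each row shifts and turns the pose as measured when the row begins, along the tool's axes as they then stand; what a row does not reach is not made up. A row lasts 1/10 s, in which the tool goes at most 50 mm and 8.59 degrees, less where a joint would pass 70% of its speed; a pose out of reach is approached as far as the arm can. A call with a gripper value outside its range is refused whole. The fingers move at their own pace and stop on an object; FORCE is the grip in N (left out, the last holds). Time passes only in rows, so rows that do not move let the fingers close, or fill a call up. It gives the time, the measured TCP pose, the force and the opening at its end, in the units of the state.
- r.read_state(): the state, without advancing time (a new reading comes with each control period).
- r.camera(name): name is "side" or "top" or "wrist"; returns a dict with "pixels" (400x640x3 uint8, red, green, blue), "fx", "fy", "cx", "cy" (pixels), "camera_from_world" (4x4, takes a point from world to camera coordinates). Camera axes: x right, y up, looking along -z (the intrinsics and any distortion apply to the point x, -y, -z); pixel columns grow to the right and rows downward; lengths in m; the calibration is good to about 2 mm. A picture is of the moment at which its call begins. There is no depth.
- r.close_job(): hands the job in, once; it reports no verdict.
The state is a dict: "time": time; "joint_positions": joint angles; "joint_vel": joint speeds; "joint_torque": joint torques, N m; "ee_pos": TCP position; "eef_rot": TCP orientation; "ft_force": force on the tool from outside, world axes, zero at the start; "torque": the same for the moment, N m; "width": finger opening in m.
Only numpy, scipy, OpenCV 4.12 (cv2) and the standard library are available. Lean on these libraries where they do the work, as an engineer would, in place of code of your own. Each camera call takes 0.05 s, during which the arm holds its last target. There are 200 camera calls.

TASK

Make up the two gift cartons. Long carton: the paper-wrapped cheese brick, lying flat and square to the carton's sides, in the middle of the larger compartment, and the squat jar upright in the middle of the smaller one; square carton: the round cheese lying flat in the middle of the larger compartment and the tall jar upright in the middle of the smaller one. Lift the jars over the rack's front rail without knocking them on it, set everything down without dropping it, and leave the cheese wedge and the flat tin where they are.

Things in the scene. Friction and masses are not known exactly. Their poses are not given: they have to be found in the camera images.
- brick: Cheese brick wrapped in white paper, 90 (its x) x 50 (its y) x 40 high, with a grey round sticker on top, 220 g; origin at the centre of its underside. Lies on the sheet pan with its long side roughly across the pan's short way (pan x).
- wheel: Small round cheese, a flat off-white disc 60 in diameter and 35 high, 120 g; origin at the centre of its underside. Lies on the sheet pan.
- wedge: Bare cream-coloured three-cornered cheese wedge, a triangular prism about 59 along each side and 38 high; origin at the centre of its underside. Lies on the sheet pan; not wanted, stays there. The three cheeses lie in a row along pan y at a pitch of about 92, in any order.
- tall_jar: Tall slim amber glass jar with a steel cap, 44 in diameter, 85 high, 160 g; origin at the centre of its underside, z up its axis. Stands on the rack.
- squat_jar: Short wide amber glass jar with a steel cap, 56 in diameter, 55 high, 170 g; origin at the centre of its underside, z up its axis. Stands on the rack.
- flat_tin: Flat bare metal tin, 70 in diameter, 25 high; origin at the centre of its underside. Stands on the rack; not wanted, stays there. The two jars and the tin stand in a row along rack y at a pitch of about 115, in any order.
- long_carton: Open low cardboard carton, fixed to the table: 120 (x) x 200 (y) outside, 25 high, walls and floor 4 thick. Origin at the centre of its underside. A white wall parts it into two compartments, both 112 long in x: the larger, 110 wide, centred at x 0, y +41; the smaller, 78 wide, centred at x 0, y -57 (mm, carton frame).
- square_carton: Open low cardboard carton, fixed to the table: 152 x 152 outside, 25 high, walls and floor 4 thick. Origin at the centre of its underside. A white wall parts it into two compartments, both 144 long in x: the larger, 80 wide, centred at x 0, y +32; the smaller, 60 wide, centred at x 0, y -42 (mm, carton frame).
- rack: Low fixed stock rack, 125 deep (x) x 370 long (y), front (-x) towards the robot. Origin at the centre of its foot, on the table. Shelf 60 above the table. Steel rails run along its front edge, the top of the upper one 26 above the shelf (86 above the table); back and end plates rise 30 above the shelf. Inside depth from rail to back plate 113; the jars stand near the middle of it.
- pan: Small fixed aluminium sheet pan, 150 (x) x 290 (y), floor 3 thick, rim 18 high with a thin rolled edge (20 at most). Origin at the centre of its underside. Holds the brick, the round cheese and the wedge.

How it is judged:
At the end, for the whole second after the job is handed in: All four pieces in their compartments, each within 15 mm of its middle along both sides, on the floor (4 mm), upright (0.1 rad), released and at rest; brick within 0.22 rad of square to the carton; wedge and tin within 15 mm of their starts, not tipped (x of brick in the frame of long_carton between -0.015 and 0.015 m and y of brick in the frame of long_carton between 0.026 and 0.056 m and z of brick in the frame of long_carton between 0 and 0.008 m and angle between each of brick, squat_jar, wheel, tall_jar, wedge, flat_tin's own z axis and vertical below 0.1 rad and linear speed of each of brick, squat_jar, wheel, tall_jar below 0.02 m/s and angular speed of each of brick, squat_jar, wheel, tall_jar below 0.2 rad/s and contact force between each of brick, squat_jar, wheel, tall_jar and the fingers below 0.05 N and x of squat_jar in the frame of long_carton between -0.015 and 0.015 m and y of squat_jar in the frame of long_carton between -0.072 and -0.042 m and z of squat_jar in the frame of long_carton between 0 and 0.008 m and x of wheel in the frame of square_carton between -0.015 and 0.015 m and y of wheel in the frame of square_carton between 0.017 and 0.047 m and z of wheel in the frame of square_carton between 0 and 0.008 m and x of tall_jar in the frame of square_carton between -0.015 and 0.015 m and y of tall_jar in the frame of square_carton between -0.057 and -0.027 m and z of tall_jar in the frame of square_carton between 0 and 0.008 m and (angle between the x axis of brick and the x axis of long_carton, either way round below 0.22 rad or angle between the x axis of brick and the x axis of long_carton, either way round above 1.35 rad) and distance of each of wedge, flat_tin from where it was at the start of the episode below 0.015 m); the robot touches nothing.
It fails at once if the wedge or the flat tin is shifted by more than 20 mm (distance of any of wedge, flat_tin from where it was at the start of the episode above 0.02 m).
It fails at once if a jar is knocked or dragged against the rack and its rail (more than 25 N) (contact force between any of tall_jar, squat_jar and rack above 25 N).
It fails at once if a piece is dropped or thrown: moving faster than 0.6 m/s (a fall of about 18 mm) while out of the fingers ((contact force between brick and the fingers below 0.05 N and linear speed of brick above 0.6 m/s) or (contact force between squat_jar and the fingers below 0.05 N and linear speed of squat_jar above 0.6 m/s) or (contact force between wheel and the fingers below 0.05 N and linear speed of wheel above 0.6 m/s) or (contact force between tall_jar and the fingers below 0.05 N and linear speed of tall_jar above 0.6 m/s)).
It also fails if it takes over 112 s, if anything falls off the work surface, if the arm or the gripper's body presses on something with over 40 N, if the wrist force passes 120 N, or if a joint passes its speed limit or range.

## Working session

There is one attempt and no reset: what is moved stays moved. The work goes in short steps, Python scripts to look and compute and a shell command to move; the robot and the scene stay as the last step left them, time stands still between calls to the robot, and variables do not carry over. Pictures are saved under pics/ and viewed, about 12 in all and at most 16, crops included, and the job is handed in when it is done.

```bash
mkdir -p pics; cat > h.py <<'E'
import numpy as np, cv2
from bench import r
def snap(n,f=None):
    c=r.camera(n); 
    if f: cv2.imwrite('pics/'+f,c['pixels'][:,:,::-1])
    return c
def ray(c,u,v):
    T=np.array(c['camera_from_world']);R=T[:3,:3];t=T[:3,3]
    d=np.array([(u-c['cx'])/c['fx'],-(v-c['cy'])/c['fy'],-1.])
    return -R.T@t, R.T@d
def onz(c,u,v,z):
    o,d=ray(c,u,v); return o+d*(z-o[2])/d[2]
def proj(c,p):
    T=np.array(c['camera_from_world']);q=T[:3,:3]@np.array(p)+T[:3,3]
    return c['cx']+c['fx']*q[0]/-q[2], c['cy']-c['fy']*q[1]/-q[2]
E
python3 - <<'E'
from h import *
s=r.read_state();print(s,r.tip_extent)
for n in('top','side','wrist'):
    c=snap(n,n+'1.png');print(n,{k:c[k] for k in c if k!='pixels'})
E
```

```text
{'time': 0.0, 'joint_positions': array([ 1.19439637,  0.33290359, -0.06472321,  1.46096897,  0.02160875,
        1.34990565, -0.08851033]), 'joint_vel': array([-5.47534556e-04, -9.92221414e-04,  4.82756835e-04,  8.30138387e-05,
        1.94268169e-04,  8.88280602e-04, -6.06656358e-04]), 'joint_torque': array([ 3.83277338e-04, -6.23250175e+01,  2.46974034e-02, -3.89904106e+01,
       -6.12538448e-02,  3.97756544e-02,  1.81090377e-04]), 'ee_pos': array([ 0.21641689, -0.58593869,  0.24372097]), 'eef_rot': array([ 9.84390597e-01,  1.75996014e-01, -1.65740132e-04, -7.26060511e-04]), 'ft_force': array([0.52827321, 0.23799248, 0.01265033]), 'torque': array([0.02555573, 0.00315209, 0.00339213]), 'width': 0.08731277656315528} 0.022
top {'fx': 463.5239203474663, 'fy': 463.5239203474663, 'cx': 312.29966108371065, 'cy': 217.15074354477568, 'camera_from_world': array([[-0.01039286, -0.99992042,  0.00715077, -0.00538405],
       [ 0.98659152, -0.00908897,  0.16295572, -0.55037776],
       [-0.16287775,  0.00874847,  0.98660747, -1.38485928],
       [ 0.        ,  0.        ,  0.        ,  1.        ]])}
side {'fx': 383.7793549692119, 'fy': 383.7793549692119, 'cx': 321.4904901627316, 'cy': 192.92818750541596, 'camera_from_world': array([[-0.88435755, -0.46637399,  0.02017485,  0.50041791],
       [ 0.34215653, -0.6181994 ,  0.70764285, -0.25264049],
       [-0.31755414,  0.63271226,  0.70628222, -1.00508994],
       [ 0.        ,  0.        ,  0.        ,  1.        ]])}
wrist {'fx': 282.94965373470933, 'fy': 282.94965373470933, 'cx': 321.7947952399661, 'cy': 202.61592112844215, 'camera_from_world': array([[ 0.34753688, -0.93766543, -0.00129168, -0.62563625],
       [ 0.90232547,  0.33481245, -0.27149468,  0.03298609],
       [ 0.25500365,  0.0931889 ,  0.96243907, -0.38975386],
       [ 0.        ,  0.        ,  0.        ,  1.        ]])}
```

View pics/top1.png

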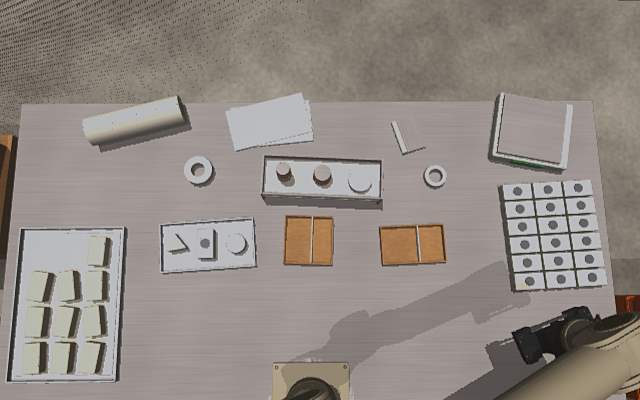

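View pics/side1.png

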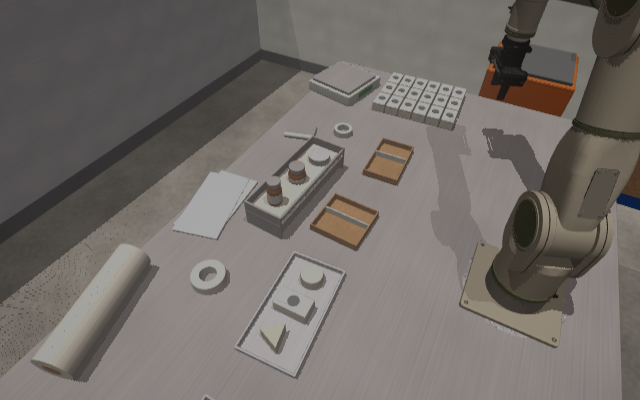

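Top view: wedge (178,243), brick (206,243) and round cheese (236,243) in the pan. Tall jar (283,171), squat jar (321,174) and tin (360,180) on the rack. Square carton is at (308,240), long carton at (412,244), with the larger compartments to the left (+y). The side view agrees.

```bash
cat > m.py <<'E'
from h import *
c=snap('top');im=c['pixels'];print('cam',ray(c,0,0)[0])
hsv=cv2.cvtColor(im,cv2.COLOR_RGB2HSV)
out=cv2.resize(im[140:285,150:460],None,fx=2.5,fy=2.5,interpolation=cv2.INTER_CUBIC)[:,:,::-1].copy()
def show(name,m,z,box,n=1):
    k=np.zeros_like(m);x0,y0,x1,y1=box;k[y0:y1,x0:x1]=m[y0:y1,x0:x1]
    cs=sorted(cv2.findContours(k,cv2.RETR_EXTERNAL,cv2.CHAIN_APPROX_NONE)[0],key=cv2.contourArea)[-n:]
    for q in cs:
        P=np.array([onz(c,u,v,z)[:2] for u,v in q[:,0]],np.float32)
        (cx,cy),(w,h),a=cv2.minAreaRect(P);print(name,'px',q[:,0].mean(0).round(1),'ctr',round(cx,4),round(cy,4),'size',round(w,4),round(h,4),'ang',round(a,1))
        cv2.drawContours(out,[((q-[150,140])*2.5).astype(int)],-1,(0,0,255),1)
H,S,V=cv2.split(hsv)
card=((S>90)&(H<25)).astype(np.uint8)*255
card=cv2.morphologyEx(card,cv2.MORPH_CLOSE,np.ones((7,7)))
show('square',card,.025,(275,205,345,280));show('long',card,.025,(365,205,460,280))
print([(n,im[v,u],hsv[v,u]) for n,u,v in(('wheel',236,243),('brick',206,237),('wedge',178,243),('pan',220,260),('tall',283,167),('squat',321,170),('shelf',300,180),('tin',360,180),('rackback',320,158),('carton',300,240))])
for b,n,z in(((160,215,258,275),'pan',.02),):
    m=((V>205)&(S<40)).astype(np.uint8)*255; show(n,m,z,b)
cv2.imwrite('pics/m1.png',out)
E
python3 m.py
```

```text
cam [0.3173793  0.00172941 1.45603822]
square px [307.9 239.5] ctr 0.4841 0.0044 size 0.1516 0.153 ang 89.0
long px [412.7 243.7] ctr 0.4677 -0.3216 size 0.1213 0.2028 ang 2.2
[('wheel', array([187, 188, 192], dtype=uint8), array([114,   7, 192], dtype=uint8)), ('brick', array([192, 193, 197], dtype=uint8), array([114,   6, 197], dtype=uint8)), ('wedge', array([186, 187, 184], dtype=uint8), array([ 40,   4, 187], dtype=uint8)), ('pan', array([186, 188, 191], dtype=uint8), array([108,   7, 191], dtype=uint8)), ('tall', array([176, 166, 164], dtype=uint8), array([  5,  17, 176], dtype=uint8)), ('squat', array([174, 164, 161], dtype=uint8), array([  7,  19, 174], dtype=uint8)), ('shelf', array([185, 185, 187], dtype=uint8), array([120,   3, 187], dtype=uint8)), ('tin', array([185, 186, 191], dtype=uint8), array([115,   8, 191], dtype=uint8)), ('rackback', array([47, 44, 44], dtype=uint8), array([ 0, 16, 47], dtype=uint8)), ('carton', array([164, 119,  77], dtype=uint8), array([ 14, 135, 164], dtype=uint8))]
pan px [218. 223.] ctr 0.5386 0.2842 size 0.0 0.0 ang 0.0
```

View pics/m1.png

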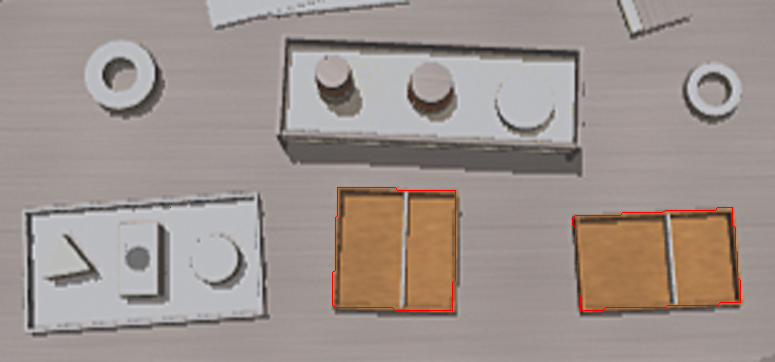

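```bash
cat >> h.py <<'E'
def psi():
    from scipy.spatial.transform import Rotation as Ro
    M=Ro.from_quat(r.read_state()['eef_rot']).as_matrix(); return M,np.arctan2(M[1,0],M[0,0])
def go(x,y,z,yaw=None):
    s=r.read_state();M,p=psi();d=M.T@(np.array([x,y,z])-s['ee_pos'])*100
    print('t',round(s['time'],2),'tcp',s['ee_pos'].round(4),'yaw',round(np.degrees(p),2),'w',round(s['width'],4),'tilt',M[:2,2].round(3),'| delta cm',d.round(2),'' if yaw is None else 'turn %.3f'%(p-np.radians(yaw)))
E
python3 - <<'E'
from h import *
c=snap('top')
for n,u,v,z in(('tall',283.2,171.2,.145),('squat',322.4,172.8,.115),('tin',360,181,.085),('wheel',236.5,242.8,.038),('brick',204.8,243.2,.043),('wedge',178,243,.041)):
    print(n,onz(c,u,v,z).round(4))
p=onz(c,283.2,171.2,.145);go(p[0],p[1],.25,-2)
w=snap('wrist');o=ray(w,0,0)[0];print(psi()[0].T@(o-r.read_state()['ee_pos']))
E
```

```text
tall [0.6703 0.0735 0.145 ]
squat [ 0.6724 -0.0417  0.115 ]
tin [ 0.6537 -0.1566  0.085 ]
wheel [0.4738 0.2226 0.038 ]
brick [0.473  0.3186 0.043 ]
wedge [0.4746 0.4009 0.041 ]
t 0.25 tcp [ 0.2165 -0.5861  0.2442] yaw 20.27 w 0.087 tilt [-0.     0.001] | delta cm [ 65.42 -46.15  -0.55] turn 0.389
[ 0.07480239  0.00116658 -0.13931727]
```

```bash
python3 -m jog '[[0,0,0,0.14,0],[0,0,0,0.14,0],[0,0,0,0.14,0],[2.4,-3.8,0,0,0],[2.4,-3.8,0,0,0],[2.4,-3.8,0,0,0],[2.4,-3.8,0,0,0],[2.4,-3.8,0,0,0],[2.4,-3.8,0,0,0],[2.4,-3.8,0,0,0]]' 25; python3 -c "
from h import *
go(.6703,.0735,.25,-2)"
```

```text
time: 1.3
ee_pos: [0.407, -0.3321, 0.2426]
eef_rot: [0.999, -0.049, -0.001, 0.001]
ft_force: [1.7, -0.6, -0.2]
width: 0.0873
t 1.3 tcp [ 0.407  -0.3321  0.2426] yaw -5.58 w 0.0873 tilt [-0.003 -0.002] | delta cm [ 22.26 -42.92  -0.88] turn -0.062
```

```bash
python3 -m jog '[[1.7,-4.1,0,-0.02,0],[1.7,-4.1,0,-0.02,0],[1.7,-4.1,0,-0.02,0],[1.7,-4.1,0,0,0],[1.7,-4.1,0,0,0],[1.7,-4.1,0,0,0],[1.7,-4.1,0,0,0],[1.7,-4.1,0,0,0],[1.5,-2,-0.5,0,0],[0,0,0,0,0]]'; python3 -c "
from h import *
c=snap('wrist','w2.png')
go(.6703,.0735,.25,-2)"
```

```text
time: 2.3
ee_pos: [0.5814, 0.0303, 0.248]
eef_rot: [1.0, -0.013, 0.001, 0.0]
ft_force: [-1.1, -1.0, -0.5]
width: 0.0871
t 2.35 tcp [0.5806 0.0289 0.2475] yaw -1.59 w 0.0871 tilt [-0.    -0.001] | delta cm [ 8.84 -4.7  -0.25] turn 0.007
```

View pics/w2.png

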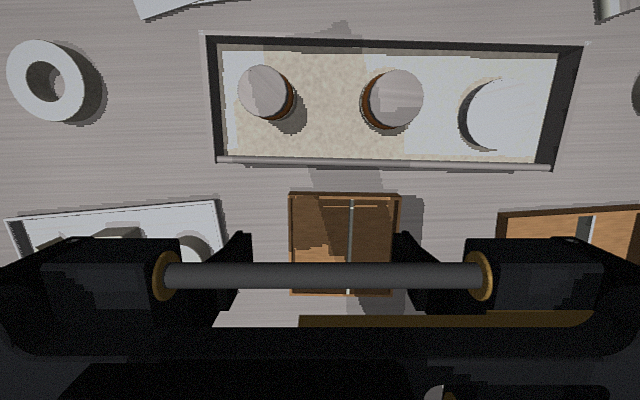

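Wrist view: tall cap centred at about (265,91), squat cap at about (396,98), and the rail's front edge at row 162.

```bash
python3 -c "
from h import *
c=snap('wrist')
for n,u,v,z in (('tall',265,91,.145),('squat',396,98,.115),('railL',220,160,.086),('railR',550,168,.086),('backL',212,42,.09),('backR',582,46,.09)): print(n,onz(c,u,v,z).round(4))
p=onz(c,265,91,.145)
go(p[0],p[1],.25,-2)
go(*onz(c,396,98,.115)[:2],.25,-2)"
```

```text
tall [0.6814 0.0706 0.145 ]
squat [ 0.6755 -0.0419  0.115 ]
railL [0.6206 0.1346 0.086 ]
railR [ 0.6028 -0.2168  0.086 ]
backL [0.7315 0.127  0.09  ]
backR [ 0.7189 -0.2215  0.09  ]
t 2.4 tcp [0.5802 0.0269 0.2473] yaw -1.72 w 0.0871 tilt [-0.001 -0.002] | delta cm [ 9.99 -4.66 -0.28] turn 0.005
t 2.4 tcp [0.5802 0.0269 0.2473] yaw -1.72 w 0.0871 tilt [-0.001 -0.002] | delta cm [ 9.74  6.59 -0.26] turn 0.005
```

```bash
python3 -m jog '[[3.2,-1.6,0,0.01,0],[3.2,-1.6,0,0,0],[3,-1.5,0,0,0],[0,0,0,0,0],[0,0,1,0,0],[0,0,2,0,0],[0,0,1,0,0],[0,0,0,0,0],[0,0,0,0,0],[0,0,0,0,0]]'; python3 -c "
from h import *
go(.677,.072,.118,-2.5)
c=snap('wrist');s=snap('side')
import cv2
a=cv2.resize(c['pixels'][40:240,130:510],None,fx=2,fy=2);b=cv2.resize(s['pixels'][120:240,230:420],None,fx=4,fy=4,interpolation=cv2.INTER_CUBIC)[:,:760]
cv2.imwrite('pics/a3.png',np.vstack([a[:,:760],b])[:880,:,::-1][::1][:,:] if 0 else cv2.resize(np.vstack([a,b])[:,:,::-1],(516,598)))"
```

```text
time: 3.4
ee_pos: [0.6742, 0.053, 0.2039]
eef_rot: [1.0, -0.03, -0.002, 0.007]
ft_force: [-0.6, -1.0, 0.3]
width: 0.0872
t 3.4 tcp [0.6742 0.053  0.2039] yaw -3.4 w 0.0872 tilt [-0.004 -0.013] | delta cm [ 0.2  -2.03  8.56] turn -0.016
```

View pics/a3.png

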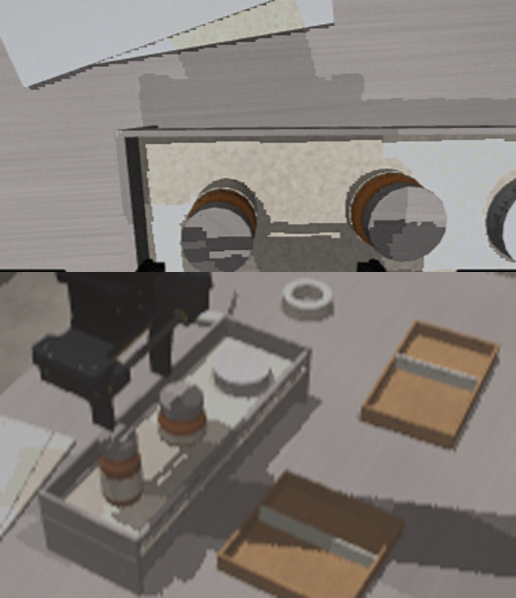

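Wrist crop: tall cap at image (289,217), squat cap at (430,203). The fingers are still above and to the right of the jar, because y lagged.

```bash
python3 -c "
from h import *
c=snap('wrist');print(onz(c,289,217,.145),onz(c,430,203,.115));go(.677,.072,.2)"; python3 -m jog '[[0,-1,0,0,0],[0,-0.7,0,0.01,0],[0,-0.3,0,0,0],[0,0,0,0,0],[0,0,0,0,0],[0,0,0,0,0],[0,0,0,0,0],[0,0,0,0,0],[0,0,0,0,0],[0,0,0,0,0]]';python3 -c "
from h import *
go(.677,.072,.118,-2.5);c=snap('wrist','w4.png');go(.677,.072,.118,-2.5)"
```

```text
[0.68384681 0.07526766 0.145     ] [ 0.67886633 -0.04056771  0.115     ]
t 3.55 tcp [0.6745 0.0535 0.204 ] yaw -3.37 w 0.0869 tilt [-0.004 -0.013] | delta cm [ 0.14 -1.86  0.38] 
time: 4.55
ee_pos: [0.6761, 0.0761, 0.2046]
eef_rot: [0.999, -0.034, -0.001, 0.006]
ft_force: [-1.0, -0.4, 0.0]
width: 0.0869
t 4.55 tcp [0.6761 0.0761 0.2046] yaw -3.94 w 0.0869 tilt [-0.003 -0.012] | delta cm [0.13 0.3  8.66] turn -0.025
t 4.6 tcp [0.6761 0.0761 0.2046] yaw -3.94 w 0.0873 tilt [-0.002 -0.012] | delta cm [0.13 0.3  8.66] turn -0.025
```

View pics/w4.png

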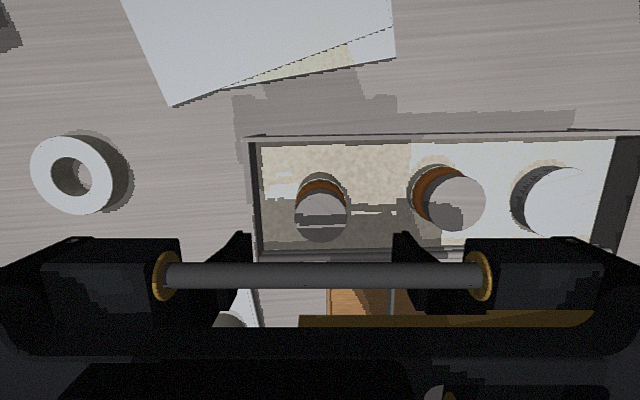

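Tall cap is at (321,215), centred between the fingertips at columns 232 and 410. I'll cross-check x from the side camera.

```bash
python3 -c "
from h import *
w=snap('wrist');s=snap('side');t=snap('top')
print('wrist',onz(w,321,215,.145),'side',onz(s,273.8,181.5,.145))
im=s['pixels'];cv2.imwrite('pics/s5.png',cv2.resize(im[160:230,245:320],None,fx=8,fy=8,interpolation=cv2.INTER_CUBIC)[:,:,::-1])"
```

```text
wrist [0.68548436 0.07432725 0.145     ] side [0.6766315  0.08042484 0.145     ]
```

View pics/s5.png

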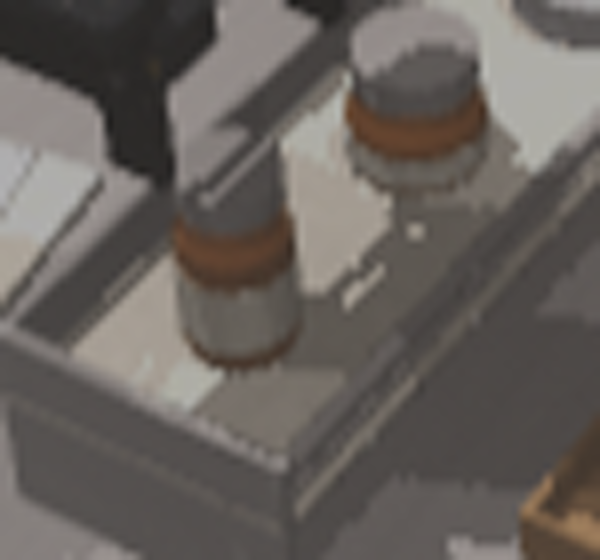

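```bash
python3 -c "
from h import *
s=snap('side')
for u,v in ((274.8,206.2),(301.6+245-245-3,183.8)):
  p=onz(s,u,v,.06);d=p-ray(s,0,0)[0];d[2]=0;d/=np.linalg.norm(d);print(p,d,p+d*.022,p+d*.028)"
```

```text
[0.67124628 0.09397763 0.06      ] [ 0.59756025 -0.80182402  0.        ] [0.6843926  0.07633751 0.06      ] [0.68797796 0.07152656 0.06      ]
[ 0.65834569 -0.02121403  0.06      ] [ 0.52124518 -0.85340698  0.        ] [ 0.66981309 -0.03998899  0.06      ] [ 0.67294056 -0.04510943  0.06      ]
```

```bash
python3 -m jog '[[0.3,0.1,2,-0.02,0],[0,0,2.5,0,0],[0,0,2,0,0],[0,0,1,0,0],[0,0,0.5,0,0],[0,0,0,0,0],[0,0,0,0,0],[0,0,0,0,0],[0,0,0,0,0],[0,0,0,0,0]]';python3 -c "
from h import *
go(.679,.075,.118,-2.5)"
```

```text
time: 5.8
ee_pos: [0.6814, 0.0749, 0.127]
eef_rot: [1.0, -0.024, 0.003, 0.006]
ft_force: [-1.2, 0.3, 1.1]
width: 0.087
t 5.8 tcp [0.6814 0.0749 0.127 ] yaw -2.74 w 0.087 tilt [ 0.005 -0.011] | delta cm [-0.24 -0.01  0.89] turn -0.004
```

```bash
python3 -m jog '[[-0.2,0,0.5,0,0],[0,0,0.3,0,0],[0,0,0,0,0],[0,0,0,0,0.5],[0,0,0,0,1],[0,0,0,0,1],[0,0,0,0,1],[0,0,0,0,1],[0,0,0,0,1],[0,0,0,0,1]]' 25;python3 -c "
from h import *
go(.4834,-.0376,.20,-1);print(r.read_state()['ft_force'])"
```

```text
time: 6.8
ee_pos: [0.6795, 0.075, 0.1188]
eef_rot: [1.0, -0.024, 0.003, 0.005]
ft_force: [0.2, 1.1, -0.9]
width: 0.0432
t 6.8 tcp [0.6795 0.075  0.1188] yaw -2.73 w 0.0432 tilt [ 0.006 -0.011] | delta cm [-19.    12.27  -8.11] turn -0.030
[ 0.22728766  1.12374521 -0.94567044]
```

Gripped at 43 mm. Next: lift, then traverse to the square carton's smaller compartment.

```bash
python3 -m jog '[[0,0,-1,0,1],[0,0,-2,0,1],[0,0,-2.5,0,1],[0,0,-2,0,1],[0,0,-0.7,0,1],[-2,1.3,0,0,1],[-3,2,0,-0.01,1],[-3,2,0,-0.01,1],[-3,2,0,-0.01,1],[-3,2,0,0,1]]' 25;python3 -c "
from h import *
go(.4834,-.0376,.17,-1)"
```

```text
time: 7.8
ee_pos: [0.5312, -0.0116, 0.2027]
eef_rot: [1.0, -0.006, 0.001, 0.004]
ft_force: [0.1, -0.5, -0.6]
width: 0.0431
t 7.8 tcp [ 0.5312 -0.0116  0.2027] yaw -0.67 w 0.0431 tilt [ 0.001 -0.009] | delta cm [-4.76  2.63  3.29] turn 0.006
```

```bash
python3 -m jog '[[-2.3,1.3,0,0,1],[-1.5,0.8,1,0,1],[-0.8,0.4,2,0,1],[0,0,2,0,1],[0,0,2,0,1],[0,0,2,0,1],[0,0,1.5,0,1],[0,0,0.5,0,1],[0,0,0,0,1],[0,0,0,0,1]]' 25;python3 -c "
from h import *
go(.4834,-.0376,.075,-1)
s=snap('side');t=snap('top')
a=cv2.resize(s['pixels'][165:265,290:400],None,fx=5,fy=5,interpolation=cv2.INTER_CUBIC)
cv2.imwrite('pics/s6.png',a[:,:,::-1])
"
```

```text
time: 8.8
ee_pos: [0.4771, -0.0433, 0.0893]
eef_rot: [1.0, -0.009, -0.0, 0.007]
ft_force: [0.2, 0.5, -2.4]
width: 0.0434
t 8.8 tcp [ 0.4771 -0.0433  0.0893] yaw -1.06 w 0.0434 tilt [-0.001 -0.014] | delta cm [ 0.62 -0.6   1.42] turn -0.001
```

View pics/s6.png

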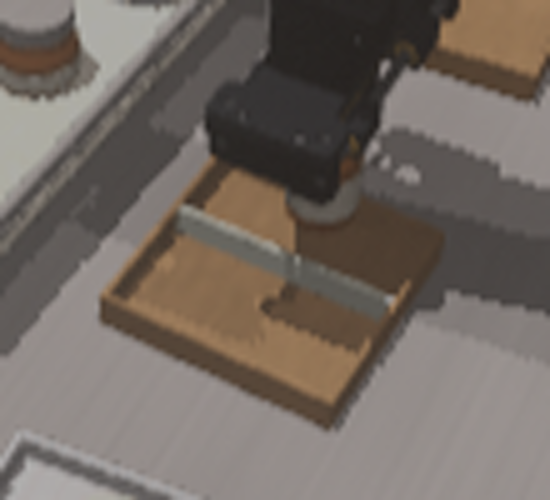

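The jar hangs over the smaller compartment beyond the white wall, as wanted. Next: correct and lower.

```bash
python3 -m jog '[[0.5,-0.5,0,0,1],[0.1,-0.1,0,0,1],[0,0,0.7,0,1],[0,0,0.6,0,1],[0,0,0.4,0,1],[0,0,0.3,0,1],[0,0,0.2,0,1],[0,0,0,0,1],[0,0,0,0,1],[0,0,0,0,1]]' 25;python3 -c "
from h import *
go(.4834,-.0376,.0628,-1)"
```

```text
time: 9.9
ee_pos: [0.4849, -0.0373, 0.0667]
eef_rot: [1.0, -0.009, 0.001, 0.007]
ft_force: [-0.0, 0.1, -1.7]
width: 0.0436
t 9.9 tcp [ 0.4849 -0.0373  0.0667] yaw -1.06 w 0.0436 tilt [ 0.002 -0.014] | delta cm [-0.15  0.02  0.39] turn -0.001
```

```bash
python3 -m jog '[[-0.1,0,0.2,0,1],[0,0,0.15,0,1],[0,0,0.1,0,1],[0,0,0.05,0,1],[0,0,0,0,1],[0,0,0,0,0.85],[0,0,0,0,0.7],[0,0,0,0,0.4],[0,0,0,0,0.2],[0,0,0,0,0.2]]' 25;python3 -c "
from h import *
go(.4834,-.0376,.0628,-1);print(r.read_state()['ft_force'])"
```

```text
time: 10.9
ee_pos: [0.485, -0.0374, 0.0629]
eef_rot: [1.0, -0.009, 0.002, 0.008]
ft_force: [-0.4, -0.7, 0.2]
width: 0.0597
t 10.9 tcp [ 0.485  -0.0374  0.0629] yaw -1.06 w 0.0597 tilt [ 0.005 -0.015] | delta cm [-0.16  0.02  0.01] turn -0.001
[-0.37020515 -0.70610203  0.2162956 ]
```

```bash
python3 -m jog '[[0,0,0,0,0],[0,0,-1,0,0],[0,0,-3,0,0],[0,0,-3.5,0,0],[0,0,-3.5,0,0],[0,0,-2,0,0],[3,0,-0.5,0,0],[4,0,0,0.01,0],[4,0,0,0.01,0],[4,0,0,0,0]]' 25;python3 -c "
from h import *
go(.676,-.041,.18,-2.5)
s=snap('side');t=snap('top')
a=cv2.resize(s['pixels'][165:265,290:400],None,fx=5,fy=5,interpolation=cv2.INTER_CUBIC)
b=cv2.resize(t['pixels'][205:275,275:345],None,fx=5,fy=5,interpolation=cv2.INTER_CUBIC)
b=cv2.copyMakeBorder(b,0,150,0,0,cv2.BORDER_CONSTANT)
w=snap('wrist','w7.png')
cv2.imwrite('pics/s7.png',cv2.resize(np.hstack([a,b])[:,:,::-1],None,fx=.88,fy=.88))
"
```

```text
time: 11.9
ee_pos: [0.6364, -0.0394, 0.2138]
eef_rot: [1.0, -0.02, 0.006, 0.009]
ft_force: [-1.1, 0.4, 0.9]
width: 0.0873
t 11.9 tcp [ 0.6364 -0.0394  0.2138] yaw -2.28 w 0.0873 tilt [ 0.011 -0.018] | delta cm [ 3.92 -0.06  3.43] turn 0.004
```

View pics/s7.png

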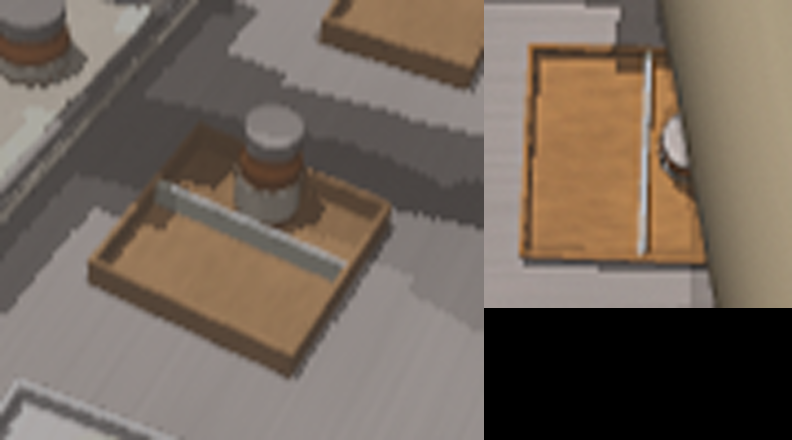

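The tall jar stands upright in the smaller compartment. On to the squat jar.

```bash
python3 -m jog '[[2.5,0,0,0,0],[1.4,0,0,0,0],[0,0,0,0,0],[0,0,0,0,0],[0,0.1,1.5,0,0],[0,0,1.5,0,0],[0,0,0,0,0],[0,0,0,0,0],[0,0,0,0,0],[0,0,0,0,0]]' 25;python3 -c "
from h import *
go(.675,-.042,.105,-2.5)
w=snap('wrist','w8.png')
"
```

```text
time: 13.05
ee_pos: [0.6702, -0.0417, 0.1829]
eef_rot: [1.0, -0.019, 0.004, 0.009]
ft_force: [0.1, 0.3, 0.6]
width: 0.0869
t 13.05 tcp [ 0.6702 -0.0417  0.1829] yaw -2.14 w 0.0869 tilt [ 0.007 -0.017] | delta cm [ 0.42 -0.12  7.79] turn 0.006
```

View pics/w8.png

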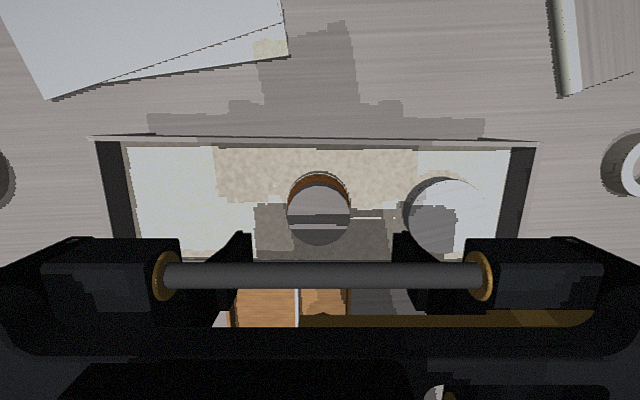

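The squat cap is at (319,214), centred between the fingertips. Descend and grip.

```bash
python3 -m jog '[[0.3,0,1.5,0,0],[0.1,0,2.2,0,0],[0,0,2,0,0],[0,0,1,0,0],[0,0,0.5,0,0],[0,0,0.3,0,0],[0,0,0,0,0],[0,0,0,0,0.4],[0,0,0,0,1],[0,0,0,0,1]]' 25;python3 -c "
from h import *
go(.675,-.042,.105,-2.5)
"
```

```text
time: 14.1
ee_pos: [0.6774, -0.043, 0.1054]
eef_rot: [1.0, -0.019, 0.006, 0.009]
ft_force: [0.5, 0.6, -0.1]
width: 0.0706
t 14.1 tcp [ 0.6774 -0.043   0.1054] yaw -2.13 w 0.0706 tilt [ 0.012 -0.017] | delta cm [-0.24 -0.09  0.03] turn 0.006
```

```bash
python3 -m jog '[[0,0,0,0,1],[0,0,0,0,1],[0,0,0,0,1],[0,0,0,0,1],[0,0,-0.7,0,1],[0,0,-1.5,0,1],[0,0,-2.5,0,1],[0,0,-2.5,0,1],[0,0,-1.5,0,1],[0,0,-0.5,0,1]]' 25;python3 -c "
from h import *
go(.470,-.3786,.2,2.3)
"
```

```text
time: 15.1
ee_pos: [0.6755, -0.0412, 0.2039]
eef_rot: [1.0, -0.019, 0.006, 0.008]
ft_force: [0.5, 0.9, -2.7]
width: 0.0525
t 15.1 tcp [ 0.6755 -0.0412  0.2039] yaw -2.12 w 0.0525 tilt [ 0.011 -0.017] | delta cm [-19.29  34.46   0.74] turn -0.077
```

```bash
python3 -m jog '[[-1,1.8,0,0,1],[-1.9,3.4,0,-0.01,1],[-1.9,3.4,0,-0.01,1],[-1.9,3.4,0,-0.01,1],[-1.9,3.4,0,-0.01,1],[-1.9,3.4,0,-0.01,1],[-1.9,3.4,0,-0.01,1],[-1.9,3.4,0,-0.01,1],[-1.9,3.4,0,0,1],[-1.5,3,0,0,1]]' 25;python3 -c "
from h import *
go(.470,-.3786,.07,2.3)
"
```

```text
time: 16.1
ee_pos: [0.4933, -0.3655, 0.204]
eef_rot: [1.0, 0.024, 0.004, 0.006]
ft_force: [0.9, 0.3, -2.4]
width: 0.0525
t 16.1 tcp [ 0.4933 -0.3655  0.204 ] yaw 2.7 w 0.0525 tilt [ 0.009 -0.012] | delta cm [-2.5   1.04 13.39] turn 0.007
```

```bash
python3 -m jog '[[-1.3,0.5,0,0,1],[-0.8,0.3,1.5,0,1],[-0.3,0.1,3,0,1],[0,0,3,0,1],[0,0,3,0,1],[0,0,2,0,1],[0,0,1,0,1],[0,0,0,0,1],[0,0,0,0,1],[0,0,0,0,1]]' 25;python3 -c "
from h import *
go(.470,-.3786,.0494,2.3)
s=snap('side');t=snap('top')
a=cv2.resize(s['pixels'][105:205,330:450],None,fx=4,fy=4,interpolation=cv2.INTER_CUBIC)
b=cv2.resize(t['pixels'][200:280,365:455],None,fx=3.4,fy=5,interpolation=cv2.INTER_CUBIC)
cv2.imwrite('pics/s9.png',np.hstack([a,b])[:,:,::-1])
"
```

```text
time: 17.1
ee_pos: [0.465, -0.3815, 0.0643]
eef_rot: [1.0, 0.02, 0.003, 0.006]
ft_force: [-0.5, -0.6, -3.0]
width: 0.0526
t 17.1 tcp [ 0.465  -0.3815  0.0643] yaw 2.24 w 0.0526 tilt [ 0.007 -0.012] | delta cm [ 0.5  -0.29  1.49] turn -0.001
```

View pics/s9.png

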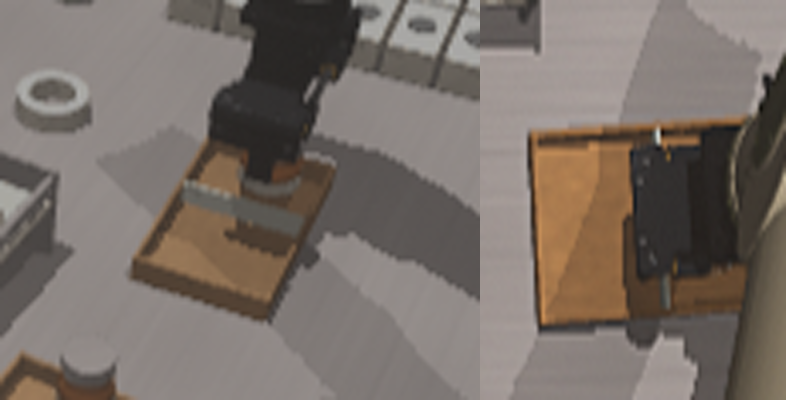

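The squat jar hangs above the smaller compartment, beyond the white wall. Lowering.

```bash
python3 -m jog '[[0.4,-0.2,0.3,0,1],[0.1,-0.1,0.4,0,1],[0,0,0.4,0,1],[0,0,0.3,0,1],[0,0,0.1,0,1],[0,0,0,0,1],[0,0,0,0,1],[0,0,0,0,1],[0,0,0,0,1],[0,0,0,0,1]]' 25;python3 -c "
from h import *
go(.470,-.3786,.0494,2.3);print(r.read_state()['ft_force'])"
```

```text
time: 18.2
ee_pos: [0.4716, -0.379, 0.0501]
eef_rot: [1.0, 0.019, 0.005, 0.007]
ft_force: [-0.3, 0.1, -2.4]
width: 0.0523
t 18.2 tcp [ 0.4716 -0.379   0.0501] yaw 2.23 w 0.0523 tilt [ 0.01  -0.015] | delta cm [-0.16 -0.05  0.06] turn -0.001
[-0.30703895  0.12569454 -2.42656868]
```

```bash
python3 -m jog '[[0,0,0.05,0,1],[0,0,0.05,0,1],[0,0,0,0,1],[0,0,0,0,1],[0,0,0,0,0.85],[0,0,0,0,0.6],[0,0,0,0,0.3],[0,0,0,0,0.15],[0,0,0,0,0.15],[0,0,0,0,0.15]]' 25;python3 -c "
from h import *
go(.474,.222,.2,-90);print(r.read_state()['ft_force'])"
```

```text
time: 19.2
ee_pos: [0.4721, -0.3795, 0.0502]
eef_rot: [1.0, 0.019, 0.005, 0.008]
ft_force: [0.4, 0.0, 0.0]
width: 0.0719
t 19.2 tcp [ 0.4721 -0.3795  0.0502] yaw 2.22 w 0.0719 tilt [ 0.011 -0.016] | delta cm [  2.67 -59.85 -15.92] turn 1.610
[0.39877718 0.03452188 0.0300461 ]
```

```bash
python3 -m jog '[[0,0,-1,0,0],[0,0,-3,0,0],[0,0,-4,0,0],[0,0,-4,0,0],[0,0,-2.5,0,0],[0,-2,-0.5,0,0],[0,-4,0,0,0],[0,-4.5,0,0,0],[0,-4.5,0,0,0],[0,-4.5,0,0,0]]' 25;python3 -c "
from h import *
go(.474,.222,.2,-90);print(r.read_state()['joint_positions'].round(2))"
```

```text
time: 20.2
ee_pos: [0.4626, -0.1825, 0.2102]
eef_rot: [1.0, 0.014, 0.008, 0.011]
ft_force: [1.5, 1.2, -0.6]
width: 0.0873
t 20.2 tcp [ 0.4626 -0.1825  0.2102] yaw 1.65 w 0.0873 tilt [ 0.017 -0.021] | delta cm [  2.29 -40.42   0.18] turn 1.600
[ 0.75  0.09 -0.5   1.83  0.06  1.21 -1.31]
```

```bash
python3 -m jog '[[0,-4.5,0,0,0],[0,-4.5,0,0,0],[0,-4.5,0,0,0],[0,-4.5,0,0,0],[0,-4.5,0,0,0],[0,-4.5,0,0,0],[0,-4.5,0,0,0],[0,-4,0,0,0],[0,-2,0,-0.07,0],[0,0,0,-0.14,0]]' 25; python3 -m jog '[[0,0,0,-0.14,0],[0,0,0,-0.14,0],[0,0,0,-0.14,0],[0,0,0,-0.14,0],[0,0,0,-0.14,0],[0,0,0,-0.14,0],[0,0,0,-0.14,0],[0,0,0,-0.14,0],[0,0,0,-0.14,0],[0,0,0,-0.07,0]]'; python3 -c "
from h import *
go(.474,.222,.15,90);print(r.read_state()['joint_positions'].round(2))
t=snap('top','t10.png');w=snap('wrist','w10.png')"
```

```text
time: 21.2
ee_pos: [0.4476, 0.215, 0.2105]
eef_rot: [0.992, 0.125, 0.014, 0.015]
ft_force: [-0.1, -0.5, 0.1]
width: 0.087
time: 22.2
ee_pos: [0.447, 0.2178, 0.218]
eef_rot: [0.68, 0.733, 0.003, 0.025]
ft_force: [0.2, 0.1, -0.7]
width: 0.0871
t 22.2 tcp [0.447  0.2178 0.218 ] yaw 94.24 w 0.0871 tilt [ 0.041 -0.029] | delta cm [0.43 2.46 6.89] turn 0.074
[ 0.42  0.17 -1.07  1.8   0.2   1.25 -0.63]
```

View pics/w10.png

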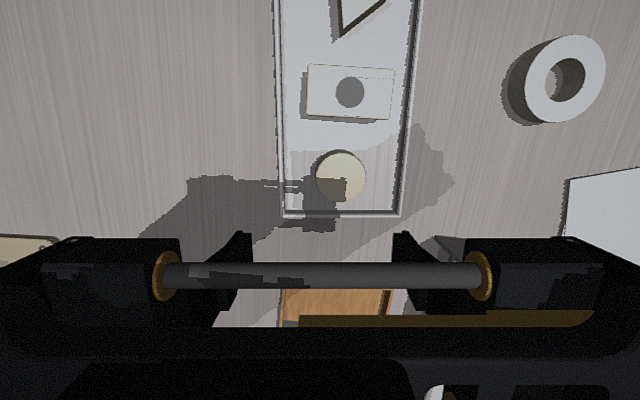

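Wrist view: wheel top centred at (341,176), brick sticker at (350,92), brick top corners (308,65), (393,69), (390,119) and (307,115).

```bash
python3 -c "
from h import *
w=snap('wrist')
for n,u,v,z in (('wheel',341,176,.038),('wheelL',315,176,.038),('wheelR',367,176,.038),('stk',350,92,.043),('b1',308,65,.043),('b2',393,69,.043),('b3',390,119,.043),('b4',307,115,.043)): print(n,onz(w,u,v,z).round(4))
go(*onz(w,341,176,.038)[:2],.12,90)"
```

```text
wheel [0.4761 0.2291 0.038 ]
wheelL [0.4464 0.2272 0.038 ]
wheelR [0.506 0.231 0.038]
stk [0.4766 0.3188 0.043 ]
b1 [0.4319 0.3407 0.043 ]
b2 [0.5181 0.3437 0.043 ]
b3 [0.5221 0.2952 0.043 ]
b4 [0.4336 0.2929 0.043 ]
t 22.35 tcp [0.447  0.2178 0.2178] yaw 93.81 w 0.0868 tilt [ 0.04  -0.028] | delta cm [1.23 2.6  9.85] turn 0.067
```

```bash
python3 -m jog '[[0.3,1,0,0.03,0],[0.3,1,0,0.03,0],[0.3,0.6,1,0,0],[0,0,2,0,0],[0,0,3,0,0],[0,0,3,0,0],[0,0,2,0,0],[0,0,0.8,0,0],[0,0,0,0,0],[0,0,0,0,0]]' 15; python3 -c "
from h import *
go(.4755,.226,.032,90)"
```

```text
time: 23.35
ee_pos: [0.4809, 0.2247, 0.1009]
eef_rot: [0.715, 0.699, 0.006, 0.027]
ft_force: [0.7, -0.8, 0.4]
width: 0.0871
t 23.35 tcp [0.4809 0.2247 0.1009] yaw 88.66 w 0.0871 tilt [ 0.046 -0.03 ] | delta cm [ 0.31 -0.86  6.85] turn -0.023
```

```bash
python3 -m jog '[[0.3,-0.6,1,-0.02,0],[0,-0.3,1.5,0,0],[0,0,1.5,0,0],[0,0,1.5,0,0],[0,0,0.8,0,0],[0,0,0.2,0,0],[0,0,0,0,0],[0,0,0,0,0],[0,0,0,0,0],[0,0,0,0,0]]' 15; python3 -c "
from h import *
go(.4755,.226,.032,90);s=snap('side');cv2.imwrite('pics/s11.png',cv2.resize(s['pixels'][230:380,220:400],None,fx=4,fy=4,interpolation=cv2.INTER_CUBIC)[:,:,::-1])"
```

```text
time: 24.35
ee_pos: [0.4759, 0.2268, 0.0322]
eef_rot: [0.708, 0.706, 0.007, 0.028]
ft_force: [0.0, -0.5, 1.0]
width: 0.0865
t 24.35 tcp [0.4759 0.2268 0.0322] yaw 89.82 w 0.0865 tilt [ 0.05  -0.029] | delta cm [-0.08 -0.04  0.02] turn -0.003
```

View pics/s11.png

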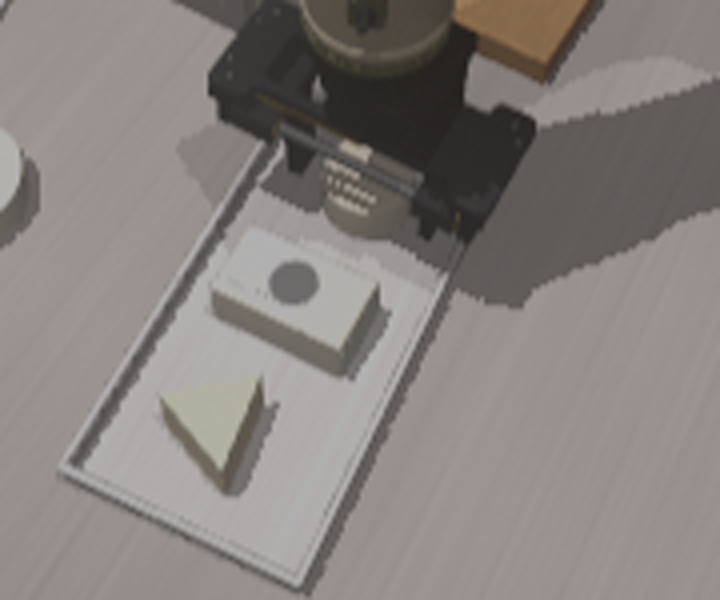

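The wheel sits between the fingers inside the pan, and the brick is clear. Close and lift. After that only final pictures remain to view (13 used).

```bash
python3 -m jog '[[0,0,0,0,0.2],[0,0,0,0,1],[0,0,0,0,1],[0,0,0,0,1],[0,0,0,0,1],[0,0,0,0,1],[0,0,-0.7,0,1],[0,0,-2,0,1],[0,0,-3,0,1],[0,0,-2.5,0,1]]' 20; python3 -c "
from h import *
go(.4847,.0364,.11,89);print(r.read_state()['joint_positions'].round(2),r.read_state()['ft_force'])"
```

```text
time: 25.4
ee_pos: [0.4695, 0.2283, 0.1147]
eef_rot: [0.707, 0.706, 0.005, 0.026]
ft_force: [1.2, -0.2, -1.3]
width: 0.0596
t 25.4 tcp [0.4695 0.2283 0.1147] yaw 89.86 w 0.0596 tilt [ 0.044 -0.031] | delta cm [-19.16   1.52   1.13] turn 0.015
[ 0.28  0.37 -0.99  1.86  0.4   1.09 -0.86] [ 1.17940349 -0.22801737 -1.34478071]
```

```bash
python3 -m jog '[[-2,0.2,0,0,1],[-4,0.4,0,0,1],[-4,0.4,0,0.01,1],[-4,0.3,0,0,1],[-3,0.2,0,0,1],[-1.5,0,0,0,1],[-0.5,0,0,0,1],[0,0,1,0,1],[0,0,1.5,0,1],[0,0,0,0,1]]' 20; python3 -c "
from h import *
go(.4847,.0364,.0335,89)"
```

```text
time: 26.4
ee_pos: [0.4859, 0.0359, 0.1012]
eef_rot: [0.709, 0.705, 0.009, 0.029]
ft_force: [-0.9, -0.5, -2.2]
width: 0.0597
t 26.4 tcp [0.4859 0.0359 0.1012] yaw 89.62 w 0.0597 tilt [ 0.052 -0.028] | delta cm [ 0.24 -0.48  6.75] turn 0.011
```

```bash
python3 -m jog '[[0.2,-0.2,1,0.01,1],[0,-0.1,1.5,0,1],[0,0,1.5,0,1],[0,0,1,0,1],[0,0,0.7,0,1],[0,0,0.3,0,1],[0,0,0.1,0,1],[0,0,0,0,1],[0,0,0,0,1],[0,0,0,0,1]]' 20; python3 -c "
from h import *
go(.4847,.0364,.0335,89);print(r.read_state()['ft_force'])"
```

```text
time: 27.4
ee_pos: [0.4858, 0.0423, 0.0352]
eef_rot: [0.709, 0.705, 0.009, 0.027]
ft_force: [0.4, 0.2, -1.1]
width: 0.0596
t 27.4 tcp [0.4858 0.0423 0.0352] yaw 89.61 w 0.0596 tilt [ 0.051 -0.024] | delta cm [-0.59 -0.11  0.18] turn 0.011
[ 0.40053417  0.21467972 -1.1331028 ]
```

```bash
python3 -m jog '[[-0.3,0,0,0,1],[-0.2,0,0,0,1],[0,0,0.1,0,1],[0,0,0.05,0,1],[0,0,0,0,1],[0,0,0,0,1],[0,0,0,0,0.85],[0,0,0,0,0.5],[0,0,0,0,0.2],[0,0,0,0,0.2]]' 20; python3 -c "
from h import *
go(.4847,.0364,.0335,89);print(r.read_state()['ft_force'])"
```

```text
time: 28.4
ee_pos: [0.4865, 0.0365, 0.0345]
eef_rot: [0.709, 0.704, 0.01, 0.027]
ft_force: [0.6, -0.8, -0.5]
width: 0.0672
t 28.4 tcp [0.4865 0.0365 0.0345] yaw 89.57 w 0.0672 tilt [ 0.053 -0.025] | delta cm [-0.01 -0.18  0.1 ] turn 0.010
[ 0.55873418 -0.78068948 -0.49680571]
```

```bash
python3 -m jog '[[0,0,0,0,0.15],[0,0,-1,0,0.15],[0,0,-2.5,0,0.15],[0,0,-3.5,0,0.15],[0,0,-3.5,0,0.15],[0,0,-1.5,0,0.15],[2,0,0,0,0.15],[4.5,0,0,0,0.15],[4.5,0,0,0,0.15],[4.5,0,0,0,0.15]]' 20; python3 -m jog '[[4,0,0,0,0.2],[4,0,0,0,0.2],[3,0,0,0,0.2],[1,0,0,-0.14,0.2],[0,0,0,-0.14,0.2],[0,0,0,-0.14,0.2],[0,0,0,-0.14,0.2],[0,0,0,-0.14,0.2],[0,0,0,-0.14,0.2],[0,0,0,-0.14,0.2]]'; python3 -c "
from h import *
go(.475,.3187,.1,182);print(r.read_state()['joint_positions'].round(2))"
```

```text
time: 29.4
ee_pos: [0.4831, 0.1933, 0.1615]
eef_rot: [0.713, 0.7, 0.01, 0.03]
ft_force: [0.4, -0.5, 0.4]
width: 0.0737
time: 30.4
ee_pos: [0.4808, 0.3282, 0.1668]
eef_rot: [0.277, 0.96, -0.002, 0.032]
ft_force: [-0.3, 0.4, -1.1]
width: 0.0699
t 30.4 tcp [0.4808 0.3282 0.1668] yaw 147.81 w 0.0699 tilt [ 0.06  -0.021] | delta cm [ 0.39 -1.21  6.65] turn -0.597
[ 0.21  0.56 -1.21  1.67  0.6   1.29 -0.1 ]
```

```bash
python3 -m jog '[[0,0,0,-0.14,0.2],[0,0,0,-0.14,0.2],[0,0,0,-0.14,0.2],[0,0,0,-0.1,0.2],[0,0,1,-0.04,0.2],[0,0,0,0,0.2],[0,0,0,0,0.2],[0,0,0,0,0.2],[0,0,0,0,0.2],[0,0,0,0,0.2]]' 20;  python3 -c "
from h import *
go(.475,.3187,.034,182);print(r.read_state()['joint_positions'].round(2))
w=snap('wrist','w12.png')"
```

```text
time: 31.4
ee_pos: [0.4818, 0.3276, 0.1637]
eef_rot: [-0.011, 0.999, -0.01, 0.031]
ft_force: [0.1, 0.8, 0.8]
width: 0.0695
t 31.4 tcp [0.4818 0.3276 0.1637] yaw -178.65 w 0.0695 tilt [ 0.062 -0.02 ] | delta cm [ 1.49 -0.6  12.92] turn -6.295
[ 0.27  0.64 -1.31  1.67  0.7   1.33  0.43]
```

View pics/w12.png

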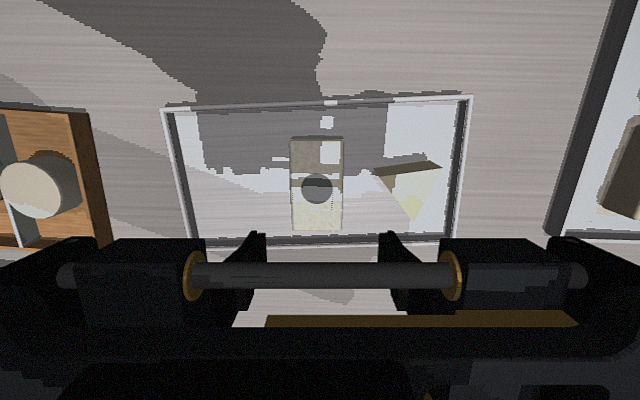

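Wrist view: sticker at (317,188), brick edges at columns 290 and 343 and nearly vertical, so the brick is aligned with the jaws.

```bash
python3 -c "
from h import *
w=snap('wrist')
for u,v in((317,188),(290,140),(292,230),(343,140),(343,230)): print(onz(w,u,v,.043).round(4))
p=onz(w,317,188,.043);go(p[0],p[1],.034,182)"
```

```text
[0.4748 0.3195 0.043 ]
[0.4311 0.2947 0.043 ]
[0.5189 0.2955 0.043 ]
[0.4298 0.3418 0.043 ]
[0.5172 0.346  0.043 ]
t 31.5 tcp [0.4817 0.3276 0.1636] yaw -178.64 w 0.0698 tilt [ 0.062 -0.02 ] | delta cm [ 1.51 -0.51 12.9 ] turn -6.294
```

```bash
python3 -m jog '[[0.8,-0.3,0,0,0.2],[0.5,-0.2,1.5,0,0.2],[0,0,2.5,0,0.2],[0,0,2.5,0,0.2],[0,0,1,0,0.2],[0,0,0.3,0,0.2],[0,0,0,0,0.2],[0,0,0,0,0.2],[0,0,0,0,0.2],[0,0,0,0,0.2]]' 20;  python3 -c "
from h import *
go(.4748,.319,.034,181.7)"
```

```text
time: 32.5
ee_pos: [0.4711, 0.3202, 0.0821]
eef_rot: [-0.012, 0.999, -0.01, 0.031]
ft_force: [0.3, -0.6, 0.9]
width: 0.0692
t 32.5 tcp [0.4711 0.3202 0.0821] yaw -178.6 w 0.0692 tilt [ 0.063 -0.019] | delta cm [-0.07 -0.03  4.82] turn -6.288
```

```bash
python3 -m jog '[[0,0,1.2,0,0.2],[0,0,1.5,0,0.2],[0,0,1.2,0,0.2],[0,0,0.6,0,0.2],[0,0,0.2,0,0.2],[0,0,0,0,0.2],[0,0,0,0,1],[0,0,0,0,1],[0,0,0,0,1],[0,0,0,0,1]]' 25;  python3 -c "
from h import *
go(.4748,.319,.034,181.7)"
```

```text
time: 33.5
ee_pos: [0.4744, 0.3195, 0.0314]
eef_rot: [-0.012, 0.999, -0.01, 0.032]
ft_force: [-0.4, 0.1, -2.7]
width: 0.0501
t 33.5 tcp [0.4744 0.3195 0.0314] yaw -178.6 w 0.0501 tilt [ 0.064 -0.018] | delta cm [-0.05 -0.06 -0.26] turn -6.288
```

```bash
python3 -m jog '[[0,0,0,0,1],[0,0,-0.7,0,1],[0,0,-2,0,1],[0,0,-3,0,1],[0,0,-3.5,0,1],[0,0,-3.5,0,1],[0,0,-2.5,0,1],[0,0,-1,0,1],[0,1.5,0,0,1],[0,3,0,0,1]]' 25;  python3 -c "
from h import *
go(.4661,-.2806,.19,182.3);print(r.read_state()['joint_positions'].round(2))"
```

```text
time: 34.5
ee_pos: [0.4621, 0.366, 0.207]
eef_rot: [-0.011, 0.999, -0.01, 0.033]
ft_force: [1.1, 0.2, -2.1]
width: 0.0498
t 34.5 tcp [0.4621 0.366  0.207 ] yaw -178.72 w 0.0498 tilt [ 0.066 -0.02 ] | delta cm [  1.15 -64.61   3.03] turn -6.301
[ 0.18  0.6  -1.32  1.6   0.66  1.4   0.39]
```

```bash
python3 -m jog '[[0,-2,0,0,1],[0,-4,0,0,1],[0,-4.5,0,0,1],[0,-4.5,0,0,1],[0,-4.5,0,0,1],[0,-4.5,0,0,1],[0,-4.5,0,0,1],[0,-4.5,0,0,1],[0,-4.5,0,0,1],[0,-4.5,0,0,1]]' 25;  python3 -c "
from h import *
go(.4661,-.2806,.19,182.3);print(r.read_state()['joint_positions'].round(2))"
```

```text
time: 35.5
ee_pos: [0.468, -0.0517, 0.2131]
eef_rot: [-0.026, 0.999, -0.01, 0.03]
ft_force: [1.4, -0.8, -1.0]
width: 0.0498
t 35.5 tcp [ 0.468  -0.0517  0.2131] yaw -176.97 w 0.0498 tilt [ 0.06  -0.018] | delta cm [  1.53 -22.8    2.72] turn -6.270
[ 1.39  0.09 -1.4   1.89  0.11  1.18  1.57]
```

```bash
python3 -m jog '[[0,-2,0,0,1],[0,-3,0,0,1],[0,0,0,0,1],[0,0,0,0,1],[0,0,0,0,1],[0,0,0,0,1],[0,0,0,0,1],[0,0,0,0,1],[0,0,0,0,1],[0,0,0,0,1]]' 25;  python3 -c "
from h import *
go(.4661,-.2806,.19,182.3);print(r.read_state()['joint_positions'].round(3))"
```

```text
time: 36.5
ee_pos: [0.468, -0.1069, 0.2139]
eef_rot: [-0.024, 0.999, -0.012, 0.028]
ft_force: [0.6, 0.0, -2.3]
width: 0.0502
t 36.5 tcp [ 0.468  -0.1069  0.2139] yaw -177.21 w 0.0502 tilt [ 0.056 -0.023] | delta cm [  1.16 -17.28   2.77] turn -6.275
[ 1.426  0.133 -1.355  1.87   0.16   1.189  1.64 ]
```

q3 is moving away from its limit, so I'll go on.

```bash
python3 -m jog '[[0,-2.5,0,0,1],[0,-3.5,0,0,1],[0,-3.5,0,0,1],[0,-3,0,0,1],[0,-2.5,0,0,1],[0.2,-1,0.5,0,1],[0.2,0,2,0,1],[0,0,3,0,1],[0,0,2,0,1],[0,0,0,0,1]]' 25;  python3 -c "
from h import *
go(.4661,-.2806,.0324,182.3);print(r.read_state()['joint_positions'].round(3))"
```

```text
time: 37.5
ee_pos: [0.4766, -0.2723, 0.1396]
eef_rot: [-0.025, 0.999, -0.012, 0.028]
ft_force: [-1.6, -0.3, -0.3]
width: 0.0499
t 37.5 tcp [ 0.4766 -0.2723  0.1396] yaw -177.08 w 0.0499 tilt [ 0.057 -0.023] | delta cm [ 1.69 -0.5  10.66] turn -6.272
[ 1.38   0.435 -1.128  1.8    0.442  1.119  1.734]
```

```bash
python3 -m jog '[[0.9,-0.3,0,0,1],[0.6,-0.2,1.5,0,1],[0.1,0,2,0,1],[0,0,2,0,1],[0,0,1.5,0,1],[0,0,0.7,0,1],[0,0,0,0,1],[0,0,0,0,1],[0,0,0,0,1],[0,0,0,0,1]]' 25;  python3 -c "
from h import *
go(.4661,-.2806,.0324,182.3)
s=snap('side');t=snap('top')
a=cv2.resize(s['pixels'][105:205,330:450],None,fx=4,fy=4,interpolation=cv2.INTER_CUBIC)
b=cv2.resize(t['pixels'][200:280,365:445],None,fx=4,fy=5,interpolation=cv2.INTER_CUBIC)
cv2.imwrite('pics/s13.png',np.hstack([a,b])[:,:,::-1])"
```

```text
time: 38.5
ee_pos: [0.4649, -0.2818, 0.0628]
eef_rot: [-0.025, 0.999, -0.015, 0.031]
ft_force: [-0.3, -0.2, -2.0]
width: 0.0498
t 38.5 tcp [ 0.4649 -0.2818  0.0628] yaw -177.09 w 0.0498 tilt [ 0.062 -0.028] | delta cm [0.06 0.21 3.04] turn -6.273
```

View pics/s13.png

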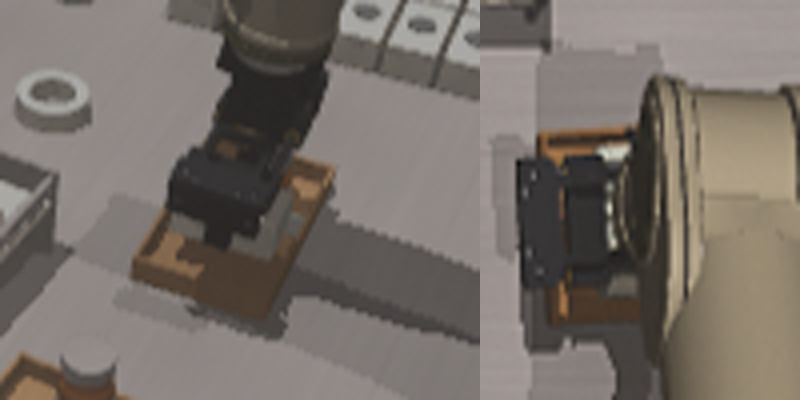

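The brick is over the larger compartment. Lowering.

```bash
python3 -m jog '[[0,0.2,0.7,0,1],[0,0,0.9,0,1],[0,0,0.7,0,1],[0,0,0.3,0,1],[0,0,0.1,0,1],[0,0,0,0,1],[0,0,0,0,1],[0,0,0,0,1],[0,0,0,0,1],[0,0,0,0,1]]' 25;  python3 -c "
from h import *
go(.4661,-.2806,.0324,182.3);print(r.read_state()['ft_force'])"
```

```text
time: 39.6
ee_pos: [0.4668, -0.2805, 0.0335]
eef_rot: [-0.025, 0.999, -0.015, 0.031]
ft_force: [-0.1, 0.4, -2.2]
width: 0.0496
t 39.6 tcp [ 0.4668 -0.2805  0.0335] yaw -177.09 w 0.0496 tilt [ 0.062 -0.028] | delta cm [ 0.07 -0.    0.1 ] turn -6.273
[-0.07314378  0.36670062 -2.21645492]
```

```bash
python3 -m jog '[[0,0,0.1,0,1],[0,0,0,0,1],[0,0,0,0,1],[0,0,0,0,0.85],[0,0,0,0,0.6],[0,0,0,0,0.3],[0,0,0,0,0.28],[0,0,0,0,0.28],[0,0,0,0,0.28],[0,0,0,0,0.28]]' 15;  python3 -c "
from h import *
go(.4661,-.2806,.0324,182.3);print(r.read_state()['ft_force'])"
```

```text
time: 40.6
ee_pos: [0.4676, -0.2809, 0.0333]
eef_rot: [-0.025, 0.999, -0.015, 0.032]
ft_force: [0.2, -0.8, 1.0]
width: 0.0629
t 40.6 tcp [ 0.4676 -0.2809  0.0333] yaw -177.09 w 0.0629 tilt [ 0.064 -0.029] | delta cm [0.15 0.04 0.08] turn -6.273
[ 0.17381907 -0.84367684  1.02052433]
```

```bash
python3 -m jog '[[0,0,-0.7,0,0.28],[0,0,-2,0,0.28],[0,0,-3,0,0.28],[0,0,-3,0,0.28],[0,0,-3,0,0.28],[0,0,-3,0,0.28],[0,0,-2,0,0.28],[0,-2,0,0,0.28],[0,-3.5,0,0,0.28],[0,-4,0,0,0.28]]' 15; python3 -m jog '[[0,-4,0,0,0.28],[0,-4,0,0,0.28],[0,-4,0,0,0.28],[0,-4,0,0,0.28],[0,-3,0,0,0.28],[0,-1,0,0,0.28],[0,0,0,0,0.28],[0,0,0,0,0.28],[0,0,0,0,0.28],[0,0,0,0,0.28]]' 15; python3 -c "
from h import *
s=r.read_state();print(s['ee_pos'],s['width'],s['joint_positions'].round(2))
t=snap('top');s=snap('side')
a=cv2.resize(t['pixels'][145:280,155:455],None,fx=2.6,fy=2.6,interpolation=cv2.INTER_CUBIC)
b=cv2.resize(s['pixels'][110:250,280:460],(300,233),interpolation=cv2.INTER_CUBIC);b2=cv2.resize(s['pixels'][120:380,220:420],(300,233));z=np.zeros((233,180,3),np.uint8)
cv2.imwrite('pics/f.png',np.vstack([a,np.hstack([b,b2,z])])[:,:,::-1]);print(a.shape)"
```

```text
time: 41.6
ee_pos: [0.4635, -0.3662, 0.2155]
eef_rot: [-0.031, 0.999, -0.017, 0.032]
ft_force: [0.3, -0.4, 0.6]
width: 0.0627
time: 42.6
ee_pos: [0.4735, -0.5764, 0.226]
eef_rot: [-0.029, 0.999, -0.017, 0.032]
ft_force: [-0.6, -1.2, 0.0]
width: 0.0627
[ 0.47347191 -0.57644384  0.22599555] 0.06271490306889993 [ 1.37  0.75 -0.97  1.14  0.59  1.46  2.16]
(351, 780, 3)
```

View pics/f.png

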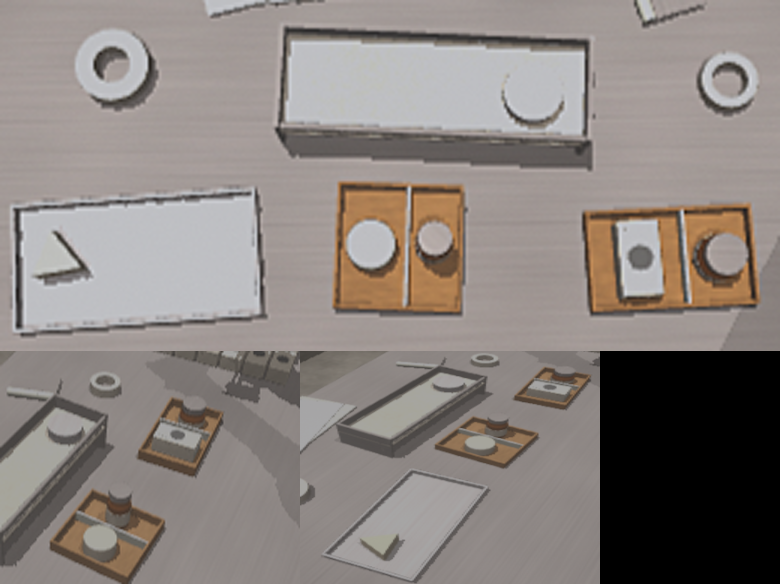

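All four pieces are in place: wheel (371,244), tall cap (435,237), brick sticker (640,257), squat cap (725,255). The wedge and tin look undisturbed. One numeric check in the carton frames:

```bash
python3 -c "
from h import *
t=snap('top')
for n,u,v,z,c,a,g in(('wheel',371,244,.039,(.4841,.0044),-1,32),('tall',435,237,.089,(.4841,.0044),-1,-42),('brick',640,257,.044,(.4677,-.3216),2.3,41),('squat',725,255,.059,(.4677,-.3216),2.3,-57)):
  p=onz(t,u/2.6+155,v/2.6+145,z)[:2]-c;a=np.radians(a)
  q=1000*np.array([[np.cos(a),np.sin(a)],[-np.sin(a),np.cos(a)]])@p;print(n,'err mm',(q-[0,g]).round(1))
print(onz(t,533/2.6+155,94/2.6+145,.085),onz(t,63/2.6+155,258/2.6+145,.041))
"
```

```text
wheel err mm [-0.5 -1.6]
tall err mm [ 2.3 -1.9]
brick err mm [-1.  -1.4]
squat err mm [-5.   0.3]
[ 0.65326689 -0.15655175  0.085     ] [0.4707976  0.39701879 0.041     ]
```

All pieces are within about 5 mm of their middles, so I'm handing in.

```bash
python3 -c "
from h import *
print(r.close_job())"
```

```text
the job is handed in; nothing more can be done
None
```

I packed both gift cartons and handed the job in at about 43 s of the 112 s allowed. The hand-in gives no verdict.

Last top-view check, measured in the carton frames (allowance 15 mm each way):

| Piece | Error in x (mm) | Error in y (mm) |
|---|---|---|
| Brick | -1.0 | -1.4 |
| Squat jar | -5.0 | +0.3 |
| Round cheese | -0.5 | -1.6 |
| Tall jar | +2.3 | -1.9 |

- **Final pictures:** all four pieces stand upright or lie flat, and the brick looks square to the carton. The gripper was raised clear of both cartons.
- **Tin and wedge:** the tin measured within about 1 mm of its first position. The wedge read about 5 mm off, but I picked both of its pixels by eye, its outline looks the same, and no move came nearer to it than the brick grasp beside it.
- **Disagreements and slips:**
  - The cameras differed by about 1 cm on the tall jar's x, so I used a middle value.
  - The tool tilt crept up to about 0.07 rad by the end.
  - I also started the brick's carry in the wrong direction, about 5 cm towards +y at a safe height, and corrected it.

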